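Slide the supply tray home behind its drop bar

ROBOT

A 6-joint arm with a two-finger parallel gripper is mounted at the origin on the work surface. World frame = base frame: x ahead of the robot, y to its left, z up, the work surface at z = 0. Lengths are in m, angles in rad, forces in N, time in s.
With the tool pointing down it reaches from about 0.3 to 0.85 m from the base axis. Payload 4.2 kg.
Tool frame: the origin (TCP) lies at the very end of the fingers, on their centre line; the grasp point (between the pads) lies 19 mm behind it; x points along the fingers, y is the direction in which the jaws open and shut, and the axes are right-handed (so a half turn about x gives the same grasp; the last joint's range is limited). The gripper opens to 91 mm and grips with 3 to 60 N. Pads are 32 mm wide; open, the fingers measure 118 mm over their backs; the gripper's body (76 mm by 178 mm) begins 60 mm behind the grasp point.
Start: joints at [1.311, 0.32, 1.565, -0, 1.257, -0.02], TCP at [0.137, 0.559, 0.214] pointing down, gripper open.
Joint ranges: [-3.11, 3.11], [-0.84, 2.01], [0.21, 2.61], [-1.34, 4.49], [0.05, 2.63], [-2.56, 2.56]. Speed limits (rad/s): [2.57, 2.57, 3.14, 3.14, 3.14, 3.14].

INTERFACE

Orientations are given as a unit quaternion [w, x, y, z].
In Python, from station import robot, cams, workorder, boxes_of, cut_out gives the robot as it stands.
- The arm moves only by the shell command python3 -m creep 'ROWS' [FORCE]. ROWS is text: rows parted by semicolons, each of 7 numbers parted by spaces: the shift along the tool's x, y, z in m, then the turn, a rotation vector about the tool's x, y, z in degrees, then the opening, from 0 (shut) to 1 (fully open). In form: dx dy dz wx wy wz gripper; .... A call has 1 to 20 rows; each row is the pose to reach, as a shift and turn from the pose measured when the call began, along the tool's axes at that moment; what a row does not reach only later rows make up. A row lasts 1/12 s, in which the tool goes at most 41.7 mm and 7.16 degrees, less where a joint would pass 70% of its speed; a pose out of reach is approached as far as the arm can. A call with a gripper value outside its range is refused whole. The fingers move at their own pace and stop on an object; FORCE is the grip in N (left out, the last holds). Time passes only in rows, so rows that repeat a pose let the fingers close. It gives the time, the measured TCP pose, the force and the opening at its end, in the units of the state.
- robot.sense(): the state, without advancing time (a new reading comes with each control period).
- cams.read_camera(name): name is "scene" or "top" or "wrist"; returns a dict with "frame" (400x640x3 uint8, red, green, blue), "fov_y" (degrees; the focal length in pixels is half the picture's height over the tangent of half this angle, whatever the lens; pixels are square), "cx", "cy" (the principal point, pixels), "k1" (the pictures are not rectified: a ray, as slopes to the right and down, at radius r is drawn at 1 + k1 r^2 times it, then the intrinsics apply), "R" (3x3) and "t" (3): a world point X has camera coordinates R X + t; the wrist camera has in their place "hand_eye" (4x4, takes a point from camera to tool coordinates, whose origin is the TCP and whose axes are the tool frame's). Camera axes: x right, y down, z forward; pixel columns grow to the right and rows downward; lengths in m; the calibration is good to about 2 mm. A picture is of the moment at which its call begins: read the wrist's pose just before it. There is no depth.
- workorder.close_job(): hands the job in, once; it reports no verdict.
Trained networks look in a picture, given as the dict that the camera call returned (one of the last four; its "shot" number tells which), for a name from the list of things; names that differ only in an ending like _2 or _b are one class to them, and where a whole thing is asked for, a point or a joint stands for the part that bears it (a point fixed in the world has none). Each returns a list of dicts, best first, with "conf" (0 to 1); they miss things now and then, are a little off and sometimes report something else, mostly with a low value. They report only what shows in the picture. A call takes as long as a camera call.
- boxes_of(picture, thing): "location" ([column, row] in pixels, amid what is visible of it).
- cut_out(picture, thing): "pixels" (400x640 bool, what is visible of it) and "location" ([column, row] in pixels, amid what is visible of it).
The state is a dict: "time_s": time; "joints": joint angles; "joint_vel": joint speeds; "joint_torque": joint torques, N m; "ee_pos": TCP position; "eef_rot": TCP orientation; "ft_force": force on the tool from outside, world axes, zero at the start; "wrist_torque": the same for the moment, N m; "finger_gap": finger opening in m.
Only numpy, scipy, OpenCV 4.12 (cv2) and the standard library are available. Lean on these libraries where they do the work, as an engineer would, in place of code of your own. Each camera call takes 0.05 s, during which the arm holds its last target.

TASK

Slide the loose supply tray by its grip tab into the empty lane of the tray rack, nose first, so that the tray itself lifts the hinged drop bar, and press it lightly home until the bar has fallen shut behind it. Then tug the tray gently back against the bar to feel that it holds, and let go. Keep the tray level, keep your fingers off the bar, do not force anything, and leave the full tray, the bottle and the jar where they are.

Things in the scene. Friction and masses are not known exactly. Their poses are not given: they have to be found in the camera images.
- tray_grip (a point): Centre of the grip tab of the loose black tray, 24 mm over the deck (z = 0). x: from tab to nose, y: left, z: up. The tab is an upright block 32 mm long (x), 18 mm wide (y), 2 to 44 mm over the deck, on a low tongue (18 mm wide, top 11 mm over the deck) behind the rear wall. This point is 75 mm behind the rear wall's outer face, 245 mm behind the nose. Grip it from above, across the 18 mm.
- tray_centre (a point): Centre of the loose tray's box, 160 mm ahead of the grip tab's centre, 24 mm over the deck; same axes. An open black plastic box 170 mm long (x), 120 mm wide, 48 mm high, 0.35 to 0.65 kg, standing on the deck; the small bottles and packs in it reach 64 mm over the deck, are wedged in and move with it.
- lane_mouth (a point): Point on the deck on the centre line of the empty lane of the fixed steel rack. x: inwards along the lane, y: left, z: up. The tray slides on the deck between two upright guides, 26 mm high, 124 mm apart inside (2 mm play each side), from x = -10 to 215 mm, flared to 144 mm apart at x = -39 mm. The twin lane with the full tray is centred at y = -168 mm.
- lane_home (a point): Nominal place, fixed to the rack, of the grip tab's centre with the tray on the end stop: on the lane's centre line, 66 mm before lane_mouth, 24 mm over the deck; axes as lane_mouth. Stop and drop bar sit on one frame clamped to the guides by hand up to 18 mm nearer or further; its true place is not measured: feel for it. The stop's rubber buffers are stiff. Keep every contact under 20 N; sliding drag is under 5 N.
- bar (a joint): Angle of the empty lane's drop bar, rad: 0 shut, + lifted, no travel below 0. A steel rod, 8 mm, across the lane, nominally over lane_mouth, centre 38 mm high; its arms run 120 mm inwards to a hinge 26 mm high. ~0.3 kg, falls by its weight. A lip slopes up and outwards from the rod to 54 mm high, 30 mm before it: the nose lifts it, about 0.12 rad; shut, it leaves the tray about 5 mm of play.
- full_tray_centre (a point): Bystander: centre, 24 mm over the deck, of a full tray of the same shape, home in the twin lane behind its own bar; axes as the loose tray's.
- bottle_centre (a point): Bystander: centre of a white dosing bottle, 56 mm across, 130 mm high, upright on the deck.
- jar_centre (a point): Bystander: centre of a food jar, 72 mm across, 85 mm high, upright on the deck.

How it is judged:
By the outcome, as a careful person would: the job done as asked, in the order asked, and still so for the second after the job is handed in, with the robot touching nothing.
It also fails if it takes over 64 s, if anything falls off the work surface, if the arm or the gripper's body presses on something with over 40 N, if the wrist force passes 120 N, or if a joint passes its speed limit or range.

## Working session

There is one attempt and no reset: what is moved stays moved. The work goes in short steps, Python scripts to look and compute and a shell command to move; the robot and the scene stay as the last step left them, time stands still between calls to the robot, and variables do not carry over. Pictures are saved under pics/ and viewed, and the job is handed in when it is done.

```bash
ls; mkdir -p pics; python3 - <<'E'
from station import robot, cams, workorder, boxes_of, cut_out
import cv2,pickle
s=robot.sense(); print({k:s[k] for k in s})
for n in ["scene","top"]:
    p=cams.read_camera(n); pickle.dump(p,open(f'{n}0.pkl','wb'))
    print(n,{k:p[k] for k in p if k!='frame'})
    cv2.imwrite(f'pics/{n}0.png',p['frame'][:,:,::-1])
    for t in ["tray_grip","tray_centre","lane_mouth","lane_home","bar","full_tray_centre","bottle_centre","jar_centre"]:
        try: print(t,[(b['location'],b['conf']) for b in boxes_of(p,t)][:3])
        except Exception as e: print(t,e)
print(robot.sense()['time_s'])
E
```

```text
pics
{'time_s': 0.0, 'joints': array([ 1.31104049e+00,  3.20296832e-01,  1.56572252e+00,  5.98690913e-06,
        1.25737607e+00, -2.00158325e-02]), 'joint_vel': array([ 5.02796257e-04,  5.55590814e-04,  2.86294145e-04, -9.20364702e-05,
        5.45706185e-04,  6.85979964e-04]), 'joint_torque': array([ 1.45893551e-03, -4.12467706e+01, -2.31982791e+01,  7.28265988e-02,
        4.56990651e-02, -1.51758968e-04]), 'ee_pos': array([0.13640589, 0.55804855, 0.21310056]), 'eef_rot': array([ 0.70194149,  0.0839278 ,  0.70212322, -0.08518954]), 'ft_force': array([-0.39963827, -0.24305312, -0.51489138]), 'wrist_torque': array([ 0.02993355,  0.03988716, -0.01848904]), 'finger_gap': 0.09094672044557886}
scene {'fov_y': 52.58059244542152, 'cx': 320.69183413819, 'cy': 203.9421033745831, 'k1': 0.016080889254214265, 'R': array([[-0.31804236,  0.94797779, -0.01368127],
       [ 0.59143139,  0.18710286, -0.78434778],
       [-0.74098446, -0.25754735, -0.62017045]]), 't': array([ 0.18587301, -0.26783114,  1.52458945]), 'shot': 1}
tray_grip [([300.7, 196.4], 0.65)]
tray_centre [([301.6, 196.2], 0.65)]
la
[... 182 characters left out ...]
61.1, 240.4], 0.92)]
jar_centre [([288.8, 268.4], 0.85), ([260.7, 240.9], 0.23)]
top {'fov_y': 54.79791549330027, 'cx': 315.3675179590685, 'cy': 200.415802357923, 'k1': -0.010982413719726985, 'R': array([[-0.02137261, -0.99961513, -0.01768625],
       [-0.98223461,  0.02429329, -0.18607796],
       [ 0.186436  ,  0.01339508, -0.98237579]]), 't': array([-0.00884208,  0.59235189,  0.89691197]), 'shot': 2}
tray_grip [([346.3, 247.6], 0.72)]
tray_centre [([344.8, 246.4], 0.7)]
lane_mouth [([237.6, 191.3], 0.56)]
lane_home []
bar [([254.4, 233.5], 0.72)]
full_tray_centre [([232.0, 166.2], 0.66)]
bottle_centre [([352.2, 154.6], 0.82)]
jar_centre [([314.1, 140.5], 0.56), ([342.9, 243.1], 0.52)]
0.9
```

View pics/scene0.png

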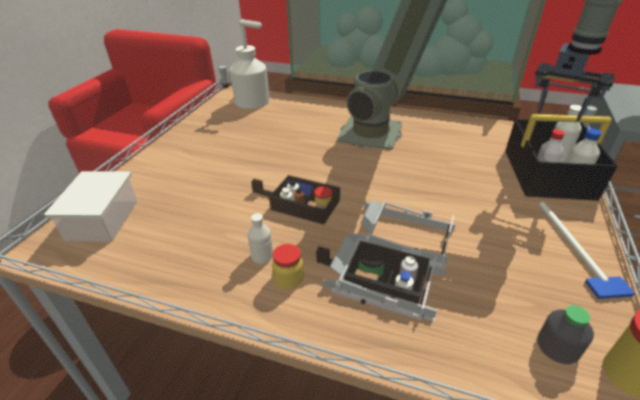

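View pics/top0.png

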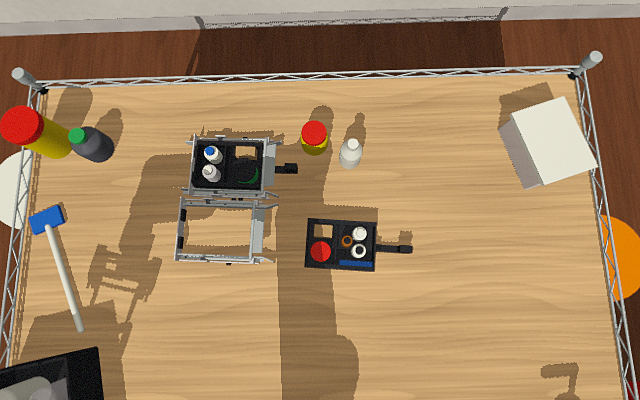

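```bash
python3 - <<'E'
import cv2
f=cv2.imread('pics/top0.png')
cv2.imwrite('pics/topA.png',cv2.resize(f[180:280,165:295],None,fx=6,fy=6,interpolation=cv2.INTER_CUBIC))
cv2.imwrite('pics/topB.png',cv2.resize(f[200:290,295:425],None,fx=6,fy=6,interpolation=cv2.INTER_CUBIC))
f=cv2.imread('pics/scene0.png')
cv2.imwrite('pics/scA.png',cv2.resize(f[170:330,240:465],None,fx=3.5,fy=3.5,interpolation=cv2.INTER_CUBIC))
E
```

```text
(no output)
```

View pics/topA.png

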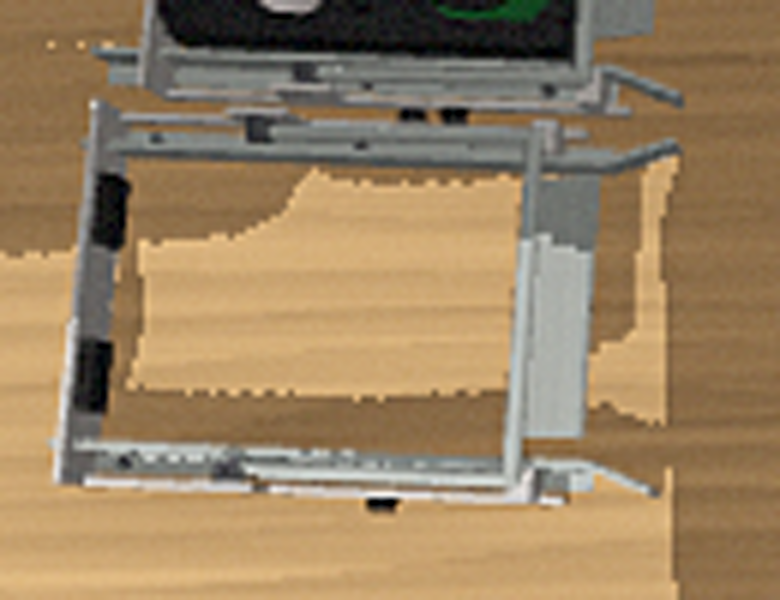

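View pics/topB.png

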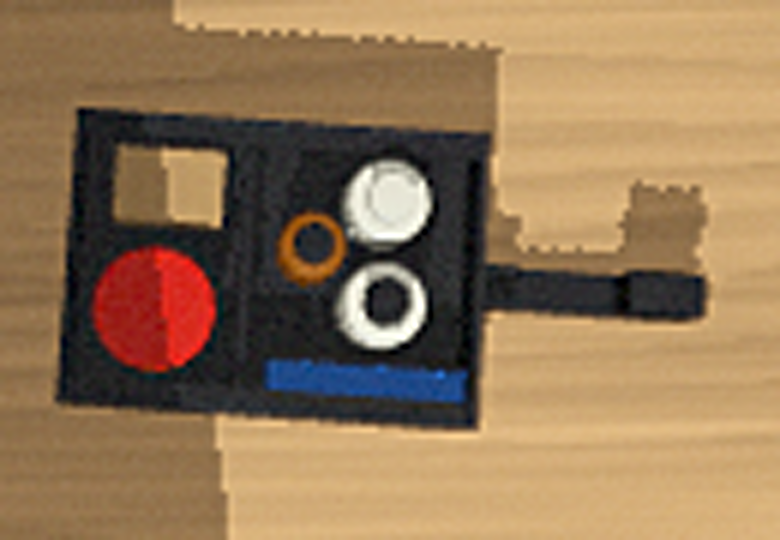

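View pics/scA.png

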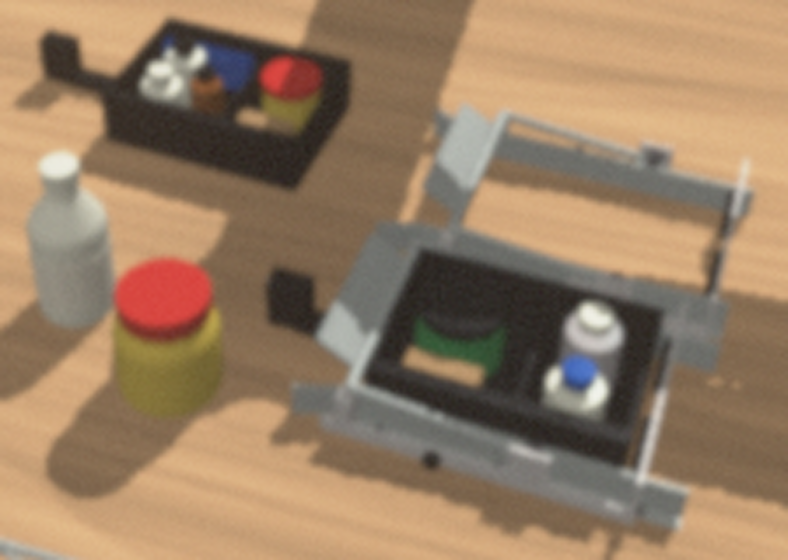

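```bash
cat > h.py <<'E'
import numpy as np, pickle
from scipy.optimize import least_squares
from scipy.spatial.transform import Rotation as Ro
def intr(p): return 200/np.tan(np.radians(p['fov_y'])/2)
def RT(p,s=None):
    if 'R' in p: return np.array(p['R']),np.array(p['t'])
    q=s['eef_rot']; Rt=Ro.from_quat([q[1],q[2],q[3],q[0]]).as_matrix(); He=np.array(p['hand_eye'])
    T=np.eye(4);T[:3,:3]=Rt;T[:3,3]=s['ee_pos']; W=np.linalg.inv(T@He); return W[:3,:3],W[:3,3]
def proj(p,X,s=None):
    R,t=RT(p,s); c=np.atleast_2d(X)@R.T+t; a=c[:,:2]/c[:,2:]; r2=(a**2).sum(1,keepdims=True)
    return a*(1+p['k1']*r2)*intr(p)+[p['cx'],p['cy']]
def unproj(p,uv,z,s=None):
    R,t=RT(p,s); d=(np.atleast_2d(uv)-[p['cx'],p['cy']])/intr(p); a=d.copy()
    for _ in range(10): a=d/(1+p['k1']*(a**2).sum(1,keepdims=True))
    v=np.c_[a,np.ones(len(a))]@R; C=-R.T@t; k=(np.asarray(z)-C[2])/v[:,2]
    return C+v*np.reshape(k,(-1,1))
def fitpose(p,local,uv,s=None,x0=(0.45,-0.05,1.57)):
    local=np.array(local,float);uv=np.array(uv,float)
    def W(q):
        c,s_=np.cos(q[2]),np.sin(q[2]); return np.c_[q[0]+c*local[:,0]-s_*local[:,1],q[1]+s_*local[:,0]+c*local[:,1],local[:,2]]
    r=least_squares(lambda q:(proj(p,W(q),s)-uv).ravel(),x0,loss='soft_l1'); return r.x,(proj(p,W(r.x),s)-uv)
E
python3 - <<'E'
from h import *
p=pickle.load(open('top0.pkl','rb'))
def cr(l,ox,oy,k): return (np.array(l)+.5)/k-.5+[ox,oy]
# tray in grip coords: box x 75..245,y±60
B=cr([(80,110),(492,133),(476,428),(60,402)],295,200,6)
q,r=fitpose(p,[(245,-60,0),(75,-60,0),(75,60,0),(245,60,0)]@np.diag([.001]*3)+[0,0,.048],B)
print('tray grip',q,np.degrees(q[2]),r.round(1).tolist())
T=cr([(705,275),(703,320),(629,315),(630,270)],295,200,6); print('tab',unproj(p,T,.044).round(4), unproj(p,T,.044).mean(0))
A=cr([(680,148),(612,165),(655,492),(595,465)],165,180,6)
L=np.array([(-39,-72,26),(-10,-62,26),(-39,72,26),(-10,62,26)])*.001
q,r=fitpose(p,L,A,x0=(.55,.1,1.57)); print('lane',q,np.degrees(q[2]),r.round(1).tolist())
print(unproj(p,A,.026).round(4))
R=cr([(540,140),(512,480)],165,180,6);print('rod',unproj(p,R,.042))
R=cr([(597,180),(582,437)],165,180,6);print('lip',unproj(p,R,.054))
E
```

```text
tray grip [ 0.47031846 -0.24119605  1.48526682] 85.09951998045209 [[-0.3, -0.4], [0.0, -0.1], [0.9, 0.3], [-0.4, 0.1]]
tab [[ 0.4768 -0.2555  0.044 ]
 [ 0.4587 -0.2535  0.044 ]
 [ 0.4614 -0.2238  0.044 ]
 [ 0.4795 -0.2253  0.044 ]] [ 0.46911422 -0.23950482  0.044     ]
lane [0.52081293 0.11681257 1.50319241] 86.12658078732576 [[0.2, -0.0], [-0.1, 0.5], [0.6, -0.2], [-0.7, -0.3]]
[[0.59   0.0735 0.026 ]
 [0.5834 0.1024 0.026 ]
 [0.4459 0.0843 0.026 ]
 [0.4575 0.1092 0.026 ]]
rod [[0.59194425 0.13030694 0.042     ]
 [0.45148866 0.14064912 0.042     ]]
lip [[0.57239007 0.1045625  0.054     ]
 [0.46756522 0.11028801 0.054     ]]
```

```bash
python3 - <<'E'
from h import *
p=pickle.load(open('top0.pkl','rb'))
print('bottle',unproj(p,[(352,154)],.08),'jar',unproj(p,[(314,133)],.085))
print('fulltab',unproj(p,[(290,169)],.044))
from station import robot
s=robot.sense();q=s['eef_rot'];M=Ro.from_quat([q[1],q[2],q[3],q[0]]).as_matrix();print(M.round(3),s['ee_pos'])
th=np.radians(85.1)
# target: tool x down, tool y = +-tray y axis
for sg in (1,-1):
    ty=sg*np.array([-np.sin(th),np.cos(th),0]);tx=np.array([0,0,-1.]);T=np.c_[tx,ty,np.cross(tx,ty)]
    print(sg,np.degrees(Ro.from_matrix(M.T@T).as_rotvec()).round(2))
print((M.T@(np.array([.470,-.240,.15])-s['ee_pos'])).round(4))
E
```

```text
bottle [[ 0.70112757 -0.11526275  0.08      ]] jar [[ 0.75615613 -0.02313286  0.085     ]]
fulltab [[0.6770091  0.04039155 0.044     ]]
[[ 0.     0.237  0.971]
 [ 0.     0.971 -0.237]
 [-1.     0.     0.   ]] [0.13656282 0.55856434 0.21398327]
1 [-9.884e+01  1.000e-02 -0.000e+00]
-1 [ 8.116e+01 -0.000e+00 -1.000e-02]
[ 0.0639 -0.6965  0.5135]
```

```bash
python3 -m creep '0 -0.03 0.03 5 0 0 1;0 -0.06 0.06 10 0 0 1;0 -0.09 0.09 15 0 0 1;0 -0.12 0.12 20 0 0 1;0 -0.15 0.15 25 0 0 1;0 -0.18 0.18 30 0 0 1;0 -0.21 0.21 35 0 0 1;0 -0.24 0.24 40 0 0 1;0 -0.27 0.27 45 0 0 1;0 -0.30 0.30 50 0 0 1;0.01 -0.33 0.33 55 0 0 1;0.02 -0.36 0.35 60 0 0 1;0.03 -0.40 0.36 65 0 0 1;0.03 -0.43 0.38 70 0 0 1;0.03 -0.47 0.40 75 0 0 1;0.03 -0.51 0.41 80 0 0 1;0.03 -0.55 0.43 81.2 0 0 1;0.03 -0.59 0.46 81.2 0 0 1;0.03 -0.63 0.48 81.2 0 0 1;0.03 -0.66 0.50 81.2 0 0 1'; python3 - <<'E'
from h import *
from station import robot
s=robot.sense();q=s['eef_rot'];M=Ro.from_quat([q[1],q[2],q[3],q[0]]).as_matrix();print(M.round(3),s['ee_pos'],s['time_s'],s['joints'])
th=np.radians(85.1)
ty=-np.array([-np.sin(th),np.cos(th),0]);tx=np.array([0,0,-1.]);T=np.c_[tx,ty,np.cross(tx,ty)]
print(np.degrees(Ro.from_matrix(M.T@T).as_rotvec()).round(2))
print((M.T@(np.array([.470,-.240,.15])-s['ee_pos'])).round(4))
E
```

```text
time_s: 2.57
ee_pos: [0.4619, -0.1931, 0.1842]
eef_rot: [0.478, 0.521, 0.478, -0.521]
ft_force: [0.3, 0.3, -0.0]
finger_gap: 0.0911
[[ 0.     0.996 -0.087]
 [ 0.    -0.087 -0.996]
 [-1.     0.    -0.   ]] [ 0.46194885 -0.19308803  0.18417202] 2.5667 [-4.19037301e-01  2.25246164e-01  1.77711267e+00  2.49494933e-04
  1.13880674e+00 -3.32150355e-01]
[-0.08 -0.   -0.03]
[0.0342 0.0121 0.046 ]
```

```bash
python3 -m creep '0.01 0.004 0.016 0 0 0 1;0.02 0.008 0.032 0 0 0 1;0.034 0.012 0.046 0 0 0 1;0.034 0.012 0.046 0 0 0 1;0.034 0.012 0.046 0 0 0 1'; python3 - <<'E'
from h import *
from station import robot,cams
import cv2
s=robot.sense();p=cams.read_camera('wrist');pickle.dump((p,s),open('w1.pkl','wb'))
print(s['ee_pos'],{k:p[k] for k in p if k!='frame'})
cv2.imwrite('pics/w1.png',cv2.resize(p['frame'][:,:,::-1],(800,500)))
E
```

```text
time_s: 2.98
ee_pos: [0.4694, -0.2401, 0.1495]
eef_rot: [-0.477, -0.522, -0.478, 0.522]
ft_force: [0.5, 0.2, 0.9]
finger_gap: 0.0909
[ 0.46941741 -0.24007394  0.14952239] {'fov_y': 68.96041486338916, 'cx': 315.4561588162126, 'cy': 197.5058809818751, 'k1': -0.010197054815109834, 'hand_eye': array([[ 1.26451838e-04, -2.71339609e-01,  9.62483663e-01,
        -1.70864863e-01],
       [ 9.99999721e-01,  7.43027096e-04,  7.80905504e-05,
        -9.91579713e-04],
       [-7.36340500e-04,  9.62483384e-01,  2.71339627e-01,
        -7.72743490e-02],
       [ 0.00000000e+00,  0.00000000e+00,  0.00000000e+00,
         1.00000000e+00]]), 'shot': 3}
```

View pics/w1.png

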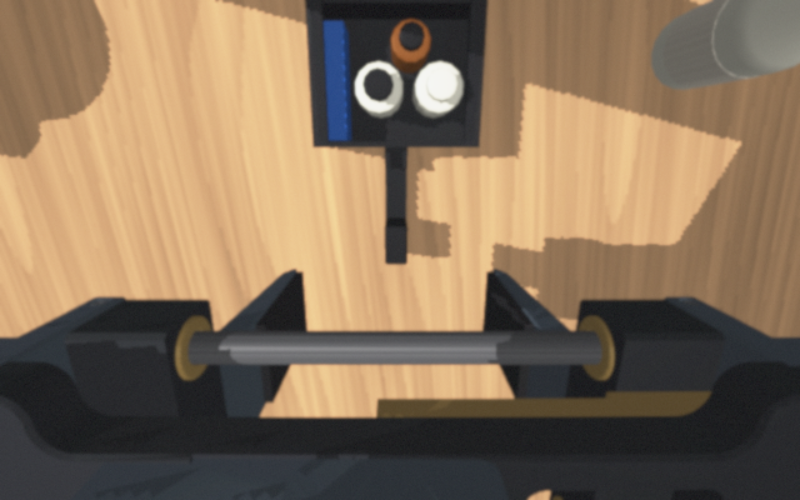

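```bash
python3 - <<'E'
from h import *
import cv2
p,s=pickle.load(open('w1.pkl','rb'))
c=lambda l:(np.array(l)+.5)*.8-.5
X=unproj(p,c([(315,146),(480,146)]),.048,s);print(X,np.linalg.norm(X[1]-X[0]))
T=unproj(p,c([(387,227),(407,227),(387,263),(407,263)]),[.044,.044,.002,.002],s);print(T)
f=p['frame'][:,:,::-1]; cv2.imwrite('pics/w1c.png',cv2.resize(f[100:230,230:410],None,fx=4.4,fy=4.4,interpolation=cv2.INTER_CUBIC))
E
```

```text
[[ 0.41783661 -0.15888273  0.048     ]
 [ 0.53653268 -0.16931174  0.048     ]] 0.11915335301280779
[[ 0.46391653 -0.22390655  0.044     ]
 [ 0.47939508 -0.22526211  0.044     ]
 [ 0.45900869 -0.26685721  0.002     ]
 [ 0.47733966 -0.26845995  0.002     ]]
```

View pics/w1c.png

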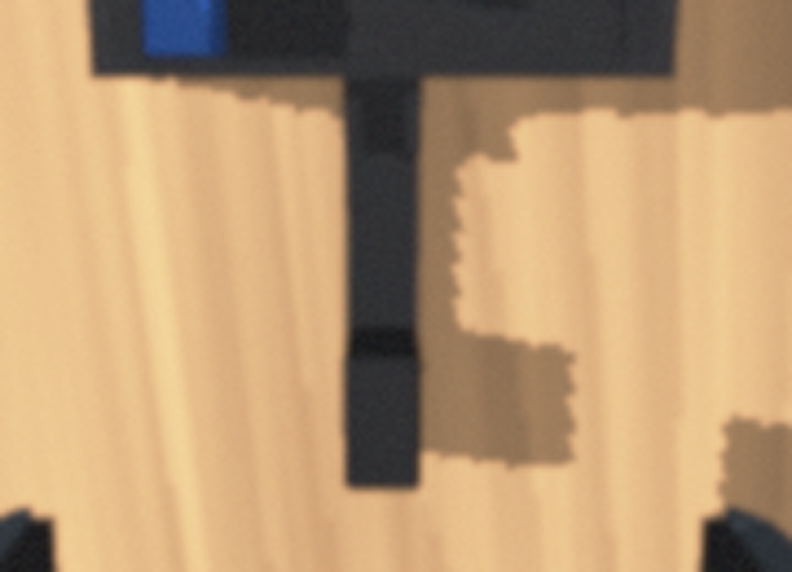

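```bash
python3 - <<'E'
from h import *
p,s=pickle.load(open('w1.pkl','rb'))
c=lambda l:(np.array(l)+.5)/4.4-.5+[230,100]
T=unproj(p,c([(347,352),(419,352),(347,489),(419,489)]),.044,s);print(T,T.mean(0))
W=unproj(p,c([(92,75),(672,75)]),.048,s);print(W,np.degrees(np.arctan2(*(W[1]-W[0])[[0,1]])))
E
```

```text
[[ 0.46310289 -0.22195748  0.044     ]
 [ 0.47890516 -0.22334159  0.044     ]
 [ 0.46011709 -0.2535735   0.044     ]
 [ 0.47639962 -0.25499706  0.044     ]] [ 0.46963119 -0.23846741  0.044     ]
[[ 0.41660159 -0.15873686  0.048     ]
 [ 0.53513096 -0.16915455  0.048     ]] 95.02289077255854
```

```bash
python3 -m creep '0.025 0 -0.001 0 0 0 1;0.05 0 -0.001 0 0 0 0.8;0.075 0 -0.001 0 0 0 0.6;0.10 0 -0.001 0 0 0 0.5;0.12 0 -0.001 0 0 0 0.45;0.132 0 -0.001 0 0 0 0.45;0.138 0 -0.001 0 0 0 0.45;0.138 0 -0.001 0 0 0 0.45;0.138 0 -0.001 0 0 0 0.45' 15;  python3 -m creep '0 0 0 0 0 0 0.3;0 0 0 0 0 0 0.2;0 0 0 0 0 0 0.1;0 0 0 0 0 0 0;0 0 0 0 0 0 0;0 0 0 0 0 0 0;0 0 0 0 0 0 0;0 0 0 0 0 0 0' 15
```

```text
time_s: 3.78
ee_pos: [0.4706, -0.2383, 0.0132]
eef_rot: [0.478, 0.522, 0.478, -0.521]
ft_force: [0.0, -0.0, 0.7]
finger_gap: 0.0423
time_s: 4.45
ee_pos: [0.4709, -0.2386, 0.0138]
eef_rot: [0.478, 0.522, 0.477, -0.521]
ft_force: [-0.3, -0.8, 5.9]
finger_gap: 0.0183
```

```bash
python3 -m creep '-0.0005 0 0 0 0 0 0;-0.001 0 0 0 0 0 0;-0.001 0 0 0 0 0 0' 25; python3 -c "
from station import robot
s=robot.sense();print(s['ee_pos'],s['ft_force'],s['wrist_torque'])"
```

```text
time_s: 4.7
ee_pos: [0.4706, -0.2385, 0.0143]
eef_rot: [0.478, 0.522, 0.477, -0.521]
ft_force: [-0.2, 0.4, -3.1]
finger_gap: 0.0177
[ 0.47058554 -0.23852436  0.01432728] [-0.21928538  0.407851   -3.10642678] [-0.46155117  0.11221335 -0.08119114]
```

```bash
python3 - <<'E'
import cv2
f=cv2.imread('pics/top0.png')
cv2.imwrite('pics/z1.png',cv2.resize(f[192:222,170:290],None,fx=6.6,fy=13.2,interpolation=cv2.INTER_CUBIC))
cv2.imwrite('pics/z2.png',cv2.resize(f[244:274,170:290],None,fx=6.6,fy=13.2,interpolation=cv2.INTER_CUBIC))
E
```

```text
(no output)
```

View pics/z1.png

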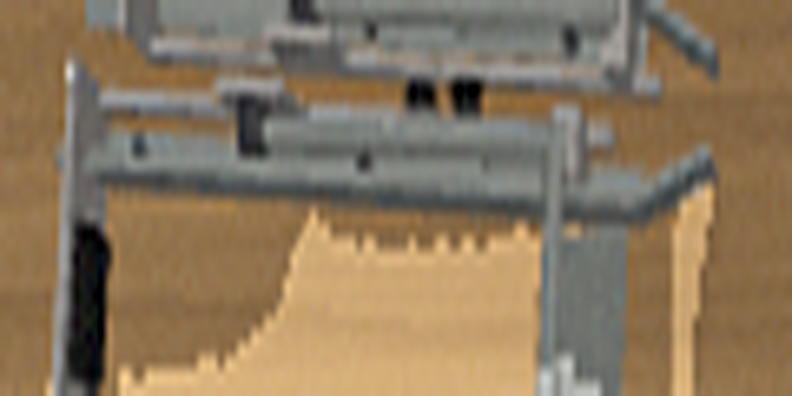

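View pics/z2.png

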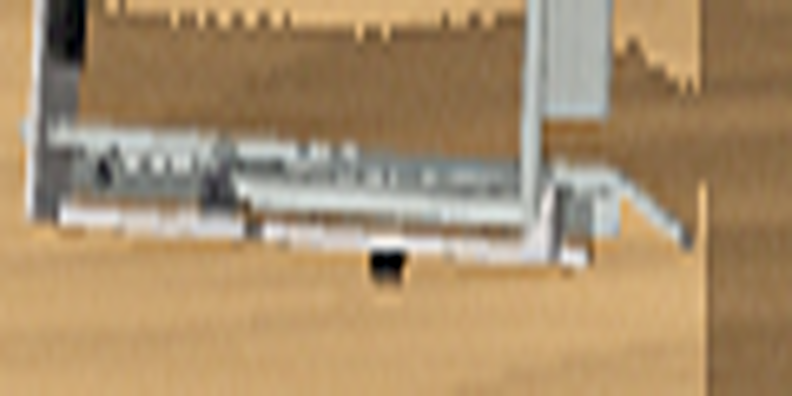

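```bash
python3 - <<'E'
from h import *
p=pickle.load(open('top0.pkl','rb'))
c=lambda l,oy:(np.array(l)+.5)/[6.6,13.2]-.5+[170,oy]
F=unproj(p,c([(110,186),(300,198),(540,213),(630,221)],192),0,None)
N=unproj(p,c([(100,124),(300,142),(500,158),(600,167)],244),.026)
for L in (F,N):
    m,b=np.polyfit(L[:,1],L[:,0],1);print(L.round(4).tolist(),'yaw',90-np.degrees(np.arctan(m)),'x at y=.2',m*.2+b,'x at .1',m*.1+b)
E
```

```text
[[0.597, 0.3178, -0.0], [0.5927, 0.2416, -0.0], [0.5874, 0.1459, 0.0], [0.5849, 0.1102, 0.0]] yaw 86.70007192777291 x at y=.2 0.590258660623075 x at .1 0.5844928228568753
[[0.472, 0.3074, 0.026], [0.467, 0.2311, 0.026], [0.4624, 0.1552, 0.026], [0.4599, 0.1173, 0.026]] yaw 86.36593405384657 x at y=.2 0.46516802291196774 x at .1 0.4588168623111102
```

```bash
python3 -m creep '0 0.002 -0.004 0 0 0 0;0 0.005 -0.008 -0.2 0 0 0;0 0.008 -0.012 -0.4 0 0 0;0 0.011 -0.016 -0.6 0 0 0;0 0.014 -0.02 -0.8 0 0 0;0 0.017 -0.025 -1 0 0 0;0 0.020 -0.03 -1.2 0 0 0;0 0.023 -0.034 -1.4 0 0 0;0 0.026 -0.038 -1.4 0 0 0;0 0.028 -0.042 -1.4 0 0 0;0 0.028 -0.042 -1.4 0 0 0;0 0.028 -0.042 -1.4 0 0 0';  python3 - <<'E'
from h import *
from station import robot,cams
import cv2
s=robot.sense();print(s['ee_pos'],s['ft_force'],s['wrist_torque'])
q=s['eef_rot'];M=Ro.from_quat([q[1],q[2],q[3],q[0]]).as_matrix();print(M.round(4))
p=cams.read_camera('top');pickle.dump(p,open('top1.pkl','wb'))
cv2.imwrite('pics/t1.png',cv2.resize(p['frame'][170:290,165:425,::-1],None,fx=3,fy=3,interpolation=cv2.INTER_CUBIC))
E
```

```text
time_s: 5.7
ee_pos: [0.5024, -0.1987, 0.0143]
eef_rot: [0.485, 0.516, 0.484, -0.515]
ft_force: [-0.2, 1.3, -3.4]
finger_gap: 0.0177
[ 0.50237293 -0.19868037  0.01428258] [-0.23187022  1.28026719 -3.41444205] [-0.36746456  0.08975446 -0.04633873]
[[ 1.80e-03  9.98e-01 -6.25e-02]
 [ 1.00e-04 -6.25e-02 -9.98e-01]
 [-1.00e+00  1.80e-03 -2.00e-04]]
```

View pics/t1.png

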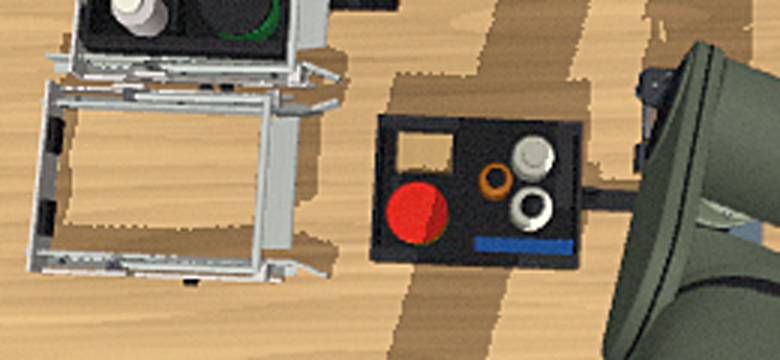

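```bash
python3 - <<'E'
from h import *
import cv2
p=pickle.load(open('top1.pkl','rb'))
cv2.imwrite('pics/t1b.png',cv2.resize(p['frame'][195:270,285:365,::-1],None,fx=8,fy=8,interpolation=cv2.INTER_CUBIC))
cv2.imwrite('pics/t1a.png',cv2.resize(p['frame'][190:270,170:290,::-1],None,fx=6.6,fy=6.6,interpolation=cv2.INTER_CUBIC))
E
```

```text
(no output)
```

View pics/t1b.png

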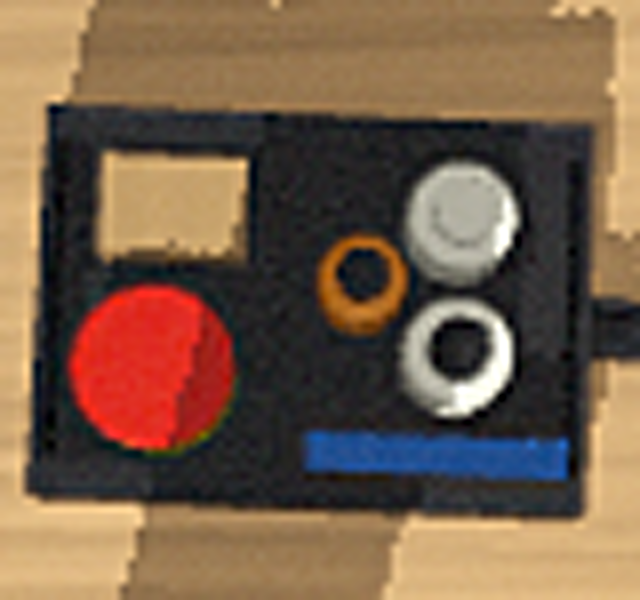

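View pics/t1a.png

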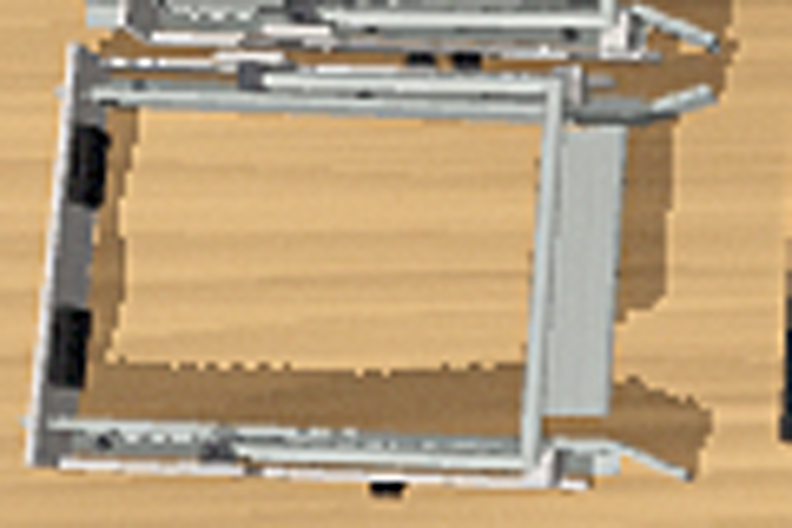

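```bash
python3 - <<'E'
from h import *
p=pickle.load(open('top1.pkl','rb'))
B=(np.array([(48,104),(592,124),(582,516),(28,494)])+.5)/8-.5+[285,195]
q,r=fitpose(p,[(245,-60,0),(75,-60,0),(75,60,0),(245,60,0)]@np.diag([.001]*3)+[0,0,.048],B)
print('tray grip',q,np.degrees(q[2]),r.round(1).tolist())
c=lambda l:(np.array(l)+.5)/6.6-.5+[170,190]
F=unproj(p,c([(130,104),(300,111),(540,120)]),0)
N=unproj(p,c([(100,422),(300,433),(500,440)]),.026)
for L in (F,N):
    m,b=np.polyfit(L[:,1],L[:,0],1);print('yaw',90-np.degrees(np.arctan(m)),'x at y=.2',m*.2+b,'x at .1',m*.1+b)
# flare tips inner
print(unproj(p,c([(712,95),(690,472)]),.026), unproj(p,c([(545,280),(611,270)]),[.042,.054]))
E
```

```text
tray grip [ 0.50191337 -0.20039997  1.50869775] 86.44201352972854 [[-0.3, -0.0], [0.3, 0.0], [0.5, 0.0], [-0.4, -0.0]]
yaw 86.36049348678645 x at y=.2 0.5905367795934771 x at .1 0.5841760850517029
yaw 86.23868338376424 x at y=.2 0.46328887588777407 x at .1 0.4567146932776778
[[0.59077234 0.07464913 0.026     ]
 [0.44711833 0.08339037 0.026     ]] [[0.51891765 0.13576643 0.042     ]
 [0.52074538 0.1091252  0.054     ]]
```

```bash
cat > st.py <<'E'
from h import *
from station import robot
s=robot.sense();q=s['eef_rot'];M=Ro.from_quat([q[1],q[2],q[3],q[0]]).as_matrix()
print(s['ee_pos'].round(4),'tool F',(M.T@s['ft_force']).round(1),'tq',s['wrist_torque'].round(2),'off line mm',round(1e3*(s['ee_pos'][0]-(.5270+(s['ee_pos'][1]-.2)*.0635)),1),'yaw',np.degrees(np.arctan2(-M[1,2],-M[0,2])).round(2))
E
python3 -m creep '0 0 -0.005 0 0 0 0;0 0 -0.01 0 0 0 0;0 0 -0.015 0 0 0 0;0 0 -0.02 0 0 0 0;0 0 -0.025 0 0 0 0;0 0 -0.03 0 0 0 0;0 0 -0.035 0 0 0 0;0 0 -0.04 0 0 0 0;0 0 -0.045 0 0 0 0;0 0 -0.045 0 0 0 0'; python3 st.py
```

```text
time_s: 6.58
ee_pos: [0.505, -0.1529, 0.0143]
eef_rot: [0.484, 0.516, 0.484, -0.515]
ft_force: [0.3, 0.5, -2.9]
finger_gap: 0.0177
[ 0.505  -0.1529  0.0143] tool F [ 2.9  0.3 -0.5] tq [-0.49  0.13 -0.03] off line mm 0.4 yaw 86.43
```

```bash
python3 -m creep '0.0003 0 -0.003 0 0 0 0;0.0003 0 -0.006 0 0 0 0;0.0003 0 -0.009 0 0 0 0;0.0003 0 -0.012 0 0 0 0;0.0003 0 -0.015 0 0 0 0;0.0003 0 -0.015 0 0 0 0'; python3 st.py; python3 -m creep '0 0 -0.002 0 0 0 0;0 0 -0.004 0 0 0 0;0 0 -0.006 0 0 0 0;0 0 -0.008 0 0 0 0;0 0 -0.010 0 0 0 0'; python3 st.py
```

```text
time_s: 7.08
ee_pos: [0.5058, -0.1372, 0.0139]
eef_rot: [0.484, 0.516, 0.484, -0.515]
ft_force: [0.8, 0.9, -2.5]
finger_gap: 0.0179
[ 0.5058 -0.1372  0.0139] tool F [ 2.5  0.7 -1. ] tq [-0.28  0.15 -0.05] off line mm 0.2 yaw 86.42
time_s: 7.5
ee_pos: [0.5067, -0.1279, 0.0141]
eef_rot: [0.485, 0.515, 0.484, -0.515]
ft_force: [-0.1, -7.9, -1.9]
finger_gap: 0.0179
[ 0.5067 -0.1279  0.0141] tool F [1.9 0.4 7.9] tq [-1.4   0.3   0.08] off line mm 0.5 yaw 86.48
```

```bash
python3 -m creep '0 0 -0.0012 0 0 0 0;0 0 -0.0024 0 0 0 0;0 0 -0.0036 0 0 0 0;0 0 -0.0048 0 0 0 0;0 0 -0.006 0 0 0 0'; python3 st.py;
```

```text
time_s: 7.92
ee_pos: [0.5074, -0.1233, 0.0145]
eef_rot: [-0.486, -0.515, -0.483, 0.515]
ft_force: [-0.2, -7.8, -1.1]
finger_gap: 0.0176
[ 0.5074 -0.1233  0.0145] tool F [1.1 0.2 7.8] tq [-1.29  0.42  0.11] off line mm 1.0 yaw 86.54
```

```bash
python3 -m creep '0.0003 -0.0002 -0.0015 0 0 0 0;0.0003 -0.0004 -0.003 0.1 0 0 0;0.0003 -0.0006 -0.0045 0.1 0 0 0;0.0003 -0.0006 -0.006 0.1 0 0 0;0.0003 -0.0006 -0.0075 0.1 0 0 0;0.0003 -0.0006 -0.009 0.1 0 0 0'; python3 st.py;
```

```text
time_s: 8.42
ee_pos: [0.508, -0.1159, 0.0147]
eef_rot: [-0.487, -0.515, -0.482, 0.515]
ft_force: [0.3, -8.4, -0.1]
finger_gap: 0.0176
[ 0.508  -0.1159  0.0147] tool F [0.1 0.8 8.4] tq [-1.26  0.44  0.05] off line mm 1.1 yaw 86.5
```

```bash
cat >> st.py <<'E'
T=np.c_[[0,0,-1],[.998,-.0625,0],[-.0625,-.998,0]]
print('t',s['time_s'],'tilt x',M[:,0].round(4),'fix rotvec deg',np.degrees(Ro.from_matrix(M.T@T).as_rotvec()).round(2))
E
python3 st.py
python3 - <<'E'
from station import cams
import cv2,pickle
p=cams.read_camera('top');pickle.dump(p,open('top2.pkl','wb'))
cv2.imwrite('pics/t2.png',cv2.resize(p['frame'][190:280,165:345,::-1],None,fx=4.4,fy=4.4,interpolation=cv2.INTER_CUBIC))
p=cams.read_camera('scene');cv2.imwrite('pics/s2.png',cv2.resize(p['frame'][170:290,240:465,::-1],None,fx=3.5,fy=3.5,interpolation=cv2.INTER_CUBIC))
E
```

```text
[ 0.508  -0.1159  0.0147] tool F [0.1 0.8 8.4] tq [-1.26  0.44  0.05] off line mm 1.1 yaw 86.5
t 8.4167 tilt x [ 0.004  -0.0055 -1.    ] fix rotvec deg [ 0.09  0.3  -0.25]
```

View pics/t2.png

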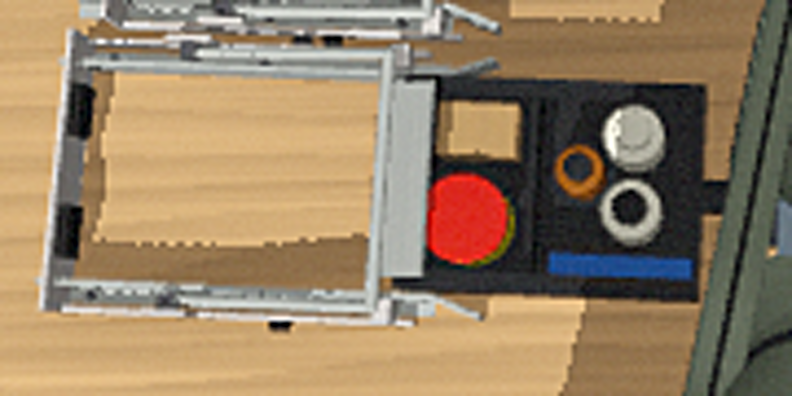

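View pics/s2.png

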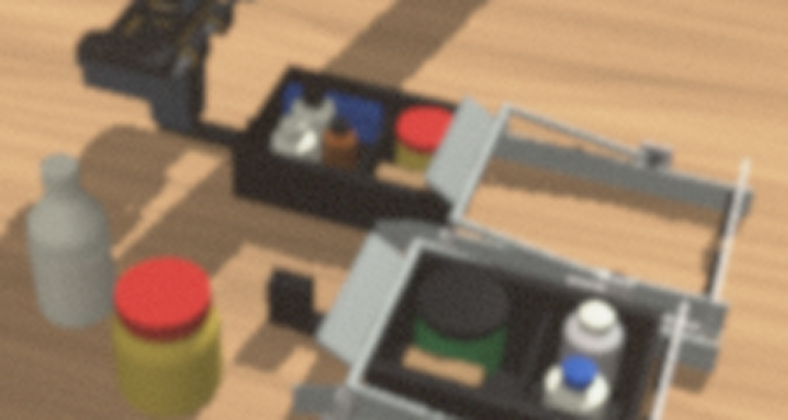

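```bash
python3 -m creep '0.0003 -0.0004 -0.0015 0 0.1 -0.1 0;0.0004 -0.0008 -0.003 0 0.2 -0.2 0;0.0004 -0.0008 -0.0045 0.1 0.3 -0.25 0;0.0004 -0.0008 -0.006 0.1 0.3 -0.25 0;0.0004 -0.0008 -0.0075 0.1 0.3 -0.25 0;0.0004 -0.0008 -0.009 0.1 0.3 -0.25 0'; python3 st.py;
```

```text
time_s: 9.02
ee_pos: [0.5082, -0.1082, 0.0146]
eef_rot: [-0.485, -0.515, -0.483, 0.516]
ft_force: [-0.8, -8.3, -2.2]
finger_gap: 0.0179
[ 0.5082 -0.1082  0.0146] tool F [ 2.2 -0.3  8.3] tq [-1.64  0.24  0.04] off line mm 0.8 yaw 86.46
t 9.0167 tilt x [ 0.001  -0.0025 -1.    ] fix rotvec deg [ 0.05  0.14 -0.07]
```

```bash
python3 -m creep '0.0001 -0.0003 -0.0018 0 0.1 -0.1 0;0.0002 -0.0006 -0.0036 0 0.15 -0.1 0;0.0002 -0.0006 -0.0054 0 0.15 -0.1 0;0.0002 -0.0006 -0.0072 0 0.15 -0.1 0;0.0002 -0.0006 -0.009 0 0.15 -0.1 0;0.0002 -0.0006 -0.0108 0 0.15 -0.1 0'; python3 st.py;
```

```text
time_s: 9.52
ee_pos: [0.5086, -0.098, 0.0145]
eef_rot: [-0.485, -0.515, -0.484, 0.515]
ft_force: [-0.6, -3.6, -2.8]
finger_gap: 0.0176
[ 0.5086 -0.098   0.0145] tool F [ 2.8 -0.3  3.7] tq [-1.22  0.03 -0.04] off line mm 0.5 yaw 86.47
t 9.5167 tilt x [ 3.e-04 -9.e-04 -1.e+00] fix rotvec deg [ 0.06  0.05 -0.02]
```

```bash
python3 -m creep '0 -0.0002 -0.0025 0 0 0 0;0 -0.0004 -0.005 0 0 0 0;0 -0.0004 -0.0075 0 0 0 0;0 -0.0004 -0.01 0 0 0 0;0 -0.0004 -0.0125 0 0 0 0;0 -0.0004 -0.015 0 0 0 0'; python3 st.py;python3 -m creep '0 0 -0.0025 0 0 0 0;0 0 -0.005 0 0 0 0;0 0 -0.0075 0 0 0 0;0 0 -0.01 0 0 0 0;0 0 -0.0125 0 0 0 0;0 0 -0.015 0 0 0 0'; python3 st.py;
```

```text
time_s: 10.02
ee_pos: [0.5091, -0.0828, 0.0144]
eef_rot: [-0.485, -0.515, -0.484, 0.515]
ft_force: [-0.3, -4.2, -2.6]
finger_gap: 0.0177
[ 0.5091 -0.0828  0.0144] tool F [ 2.6 -0.   4.3] tq [-1.23  0.02 -0.03] off line mm 0.0 yaw 86.48
t 10.0167 tilt x [ 2.e-04 -1.e-03 -1.e+00] fix rotvec deg [ 0.06  0.06 -0.01]
time_s: 10.52
ee_pos: [0.5099, -0.0675, 0.0144]
eef_rot: [-0.485, -0.515, -0.484, 0.515]
ft_force: [-0.1, -4.2, -2.7]
finger_gap: 0.0177
[ 0.5099 -0.0675  0.0144] tool F [2.7 0.1 4.2] tq [-1.17  0.03 -0.05] off line mm -0.1 yaw 86.48
t 10.5167 tilt x [-0.e+00 -9.e-04 -1.e+00] fix rotvec deg [ 0.06  0.05 -0.  ]
```

```bash
python3 -m creep '0 0 -0.003 0 0 0 0;0 0 -0.006 0 0 0 0;0 0 -0.009 0 0 0 0;0 0 -0.012 0 0 0 0;0 0 -0.015 0 0 0 0;0 0 -0.018 0 0 0 0;0 0 -0.021 0 0 0 0;0 0 -0.024 0 0 0 0;0 0 -0.027 0 0 0 0;0 0 -0.03 0 0 0 0'; python3 st.py;python3 -m creep '0 0 -0.003 0 0 0 0;0 0 -0.006 0 0 0 0;0 0 -0.009 0 0 0 0;0 0 -0.012 0 0 0 0;0 0 -0.015 0 0 0 0;0 0 -0.018 0 0 0 0;0 0 -0.021 0 0 0 0;0 0 -0.024 0 0 0 0;0 0 -0.027 0 0 0 0;0 0 -0.03 0 0 0 0'; python3 st.py;
```

```text
time_s: 11.35
ee_pos: [0.5117, -0.0373, 0.0143]
eef_rot: [-0.485, -0.515, -0.484, 0.515]
ft_force: [0.1, -4.7, -3.2]
finger_gap: 0.0176
[ 0.5117 -0.0373  0.0143] tool F [3.2 0.4 4.7] tq [-1.02 -0.06 -0.08] off line mm -0.2 yaw 86.48
t 11.35 tilt x [-1.e-04 -9.e-04 -1.e+00] fix rotvec deg [0.06 0.05 0.  ]
time_s: 12.18
ee_pos: [0.5135, -0.007, 0.0143]
eef_rot: [-0.485, -0.515, -0.484, 0.515]
ft_force: [-0.2, -5.1, -2.8]
finger_gap: 0.0179
[ 0.5135 -0.007   0.0143] tool F [2.8 0.1 5.1] tq [-1.05 -0.06 -0.01] off line mm -0.3 yaw 86.48
t 12.1833 tilt x [-3.e-04 -8.e-04 -1.e+00] fix rotvec deg [0.06 0.05 0.01]
```

```bash
python3 -m creep '0 0 -0.003 0 0 0 0;0 0 -0.006 0 0 0 0;0 0 -0.009 0 0 0 0;0 0 -0.012 0 0 0 0;0 0 -0.015 0 0 0 0;0 0 -0.018 0 0 0 0;0 0 -0.021 0 0 0 0;0 0 -0.024 0 0 0 0;0 0 -0.027 0 0 0 0;0 0 -0.03 0 0 0 0'; python3 st.py
```

```text
time_s: 13.02
ee_pos: [0.5153, 0.0232, 0.0142]
eef_rot: [-0.485, -0.515, -0.484, 0.515]
ft_force: [-0.0, -3.8, -3.8]
finger_gap: 0.0178
[0.5153 0.0232 0.0142] tool F [3.8 0.2 3.7] tq [-0.9  -0.07 -0.07] off line mm -0.5 yaw 86.48
t 13.0167 tilt x [-4.e-04 -8.e-04 -1.e+00] fix rotvec deg [0.06 0.05 0.02]
```

```bash
python3 -m creep '0 0 -0.002 0 0 0 0;0 0 -0.004 0 0 0 0;0 0 -0.006 0 0 0 0;0 0 -0.008 0 0 0 0;0 0 -0.010 0 0 0 0;0 0 -0.012 0 0 0 0'; python3 st.py; python3 -m creep '0 0 -0.002 0 0 0 0;0 0 -0.004 0 0 0 0;0 0 -0.006 0 0 0 0;0 0 -0.008 0 0 0 0;0 0 -0.010 0 0 0 0;0 0 -0.012 0 0 0 0'; python3 st.py;python3 - <<'E'
from station import cams
import cv2,pickle
p=cams.read_camera('top');pickle.dump(p,open('top3.pkl','wb'))
cv2.imwrite('pics/t3.png',cv2.resize(p['frame'][190:280,165:345,::-1],None,fx=4.4,fy=4.4,interpolation=cv2.INTER_CUBIC))
p=cams.read_camera('wrist');cv2.imwrite('pics/w3.png',p['frame'][:,:,::-1])
E
```

```text
time_s: 13.52
ee_pos: [0.516, 0.0354, 0.0142]
eef_rot: [-0.484, -0.515, -0.484, 0.515]
ft_force: [0.3, -4.4, -3.4]
finger_gap: 0.0177
[0.516  0.0354 0.0142] tool F [3.4 0.6 4.3] tq [-0.9  -0.09 -0.05] off line mm -0.5 yaw 86.47
t 13.5167 tilt x [-5.e-04 -9.e-04 -1.e+00] fix rotvec deg [0.06 0.05 0.03]
time_s: 14.02
ee_pos: [0.5167, 0.0476, 0.0142]
eef_rot: [-0.484, -0.515, -0.484, 0.516]
ft_force: [-0.9, -4.8, -3.8]
finger_gap: 0.018
[0.5167 0.0476 0.0142] tool F [ 3.8 -0.6  4.9] tq [-0.88 -0.15  0.01] off line mm -0.6 yaw 86.47
t 14.0167 tilt x [-6.e-04 -9.e-04 -1.e+00] fix rotvec deg [0.06 0.05 0.03]
```

View pics/t3.png

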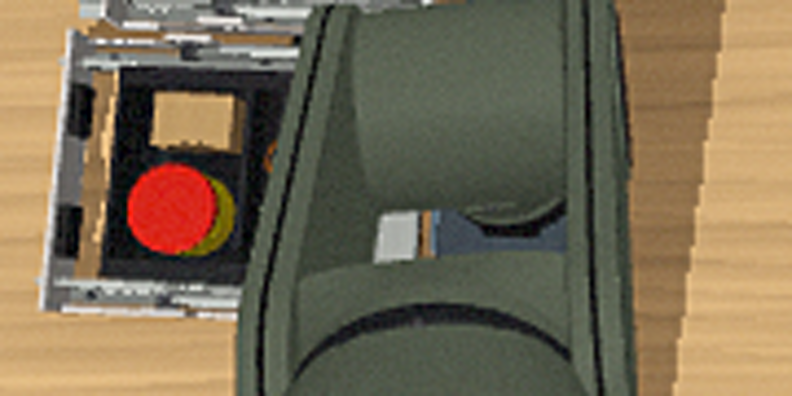

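View pics/w3.png

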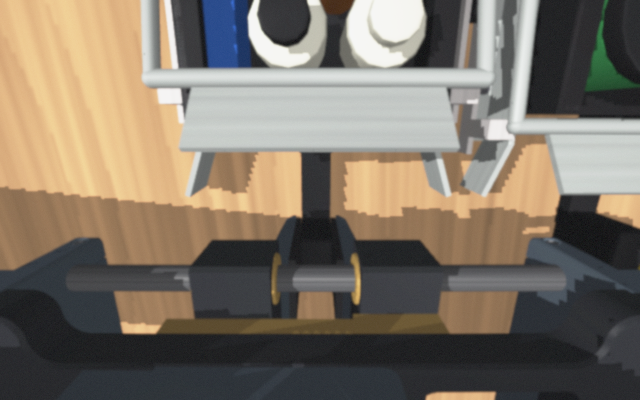

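```bash
python3 -m creep '0 0.0001 -0.001 0 0 0 0;0 0.0002 -0.002 0 0 0 0;0 0.0003 -0.003 0 0 0 0;0 0.0003 -0.004 0 0 0 0;0 0.0003 -0.005 0 0 0 0;0 0.0003 -0.006 0 0 0 0'; python3 st.py;python3 -m creep '0 0 -0.0008 0 0 0 0;0 0 -0.0016 0 0 0 0;0 0 -0.0024 0 0 0 0;0 0 -0.0032 0 0 0 0;0 0 -0.004 0 0 0 0'; python3 st.py
```

```text
time_s: 14.62
ee_pos: [0.5174, 0.0539, 0.0141]
eef_rot: [-0.484, -0.515, -0.484, 0.515]
ft_force: [-0.8, -4.0, -4.1]
finger_gap: 0.0182
[0.5174 0.0539 0.0141] tool F [ 4.1 -0.6  4. ] tq [-0.91 -0.09 -0.01] off line mm -0.4 yaw 86.47
t 14.6167 tilt x [-6.e-04 -4.e-04 -1.e+00] fix rotvec deg [0.05 0.02 0.04]
time_s: 15.03
ee_pos: [0.5176, 0.058, 0.0141]
eef_rot: [-0.484, -0.515, -0.484, 0.515]
ft_force: [-0.9, -4.0, -4.3]
finger_gap: 0.0179
[0.5176 0.058  0.0141] tool F [ 4.3 -0.7  4.1] tq [-0.91 -0.13 -0.01] off line mm -0.3 yaw 86.47
t 15.0333 tilt x [-6.e-04 -3.e-04 -1.e+00] fix rotvec deg [0.05 0.02 0.03]
```

```bash
python3 -m creep '0 0 -0.0006 0 0 0 0;0 0 -0.0012 0 0 0 0;0 0 -0.0018 0 0 0 0;0 0 -0.0024 0 0 0 0;0 0 -0.003 0 0 0 0'; python3 st.py;python3 -m creep '0 0 -0.0006 0 0 0 0;0 0 -0.0012 0 0 0 0;0 0 -0.0018 0 0 0 0;0 0 -0.0024 0 0 0 0;0 0 -0.003 0 0 0 0'; python3 st.py
```

```text
time_s: 15.45
ee_pos: [0.5178, 0.061, 0.0141]
eef_rot: [-0.484, -0.515, -0.484, 0.515]
ft_force: [-0.7, -4.4, -2.8]
finger_gap: 0.018
[0.5178 0.061  0.0141] tool F [ 2.8 -0.5  4.4] tq [-0.89 -0.1  -0.01] off line mm -0.3 yaw 86.46
t 15.45 tilt x [-6.e-04 -3.e-04 -1.e+00] fix rotvec deg [0.05 0.02 0.03]
time_s: 15.87
ee_pos: [0.518, 0.0641, 0.0141]
eef_rot: [-0.484, -0.515, -0.484, 0.515]
ft_force: [-0.2, -3.8, -4.0]
finger_gap: 0.0179
[0.518  0.0641 0.0141] tool F [4.  0.1 3.8] tq [-0.85 -0.09  0.01] off line mm -0.4 yaw 86.46
t 15.8667 tilt x [-6.e-04 -2.e-04 -1.e+00] fix rotvec deg [0.04 0.02 0.03]
```

```bash
python3 -m creep '0 0 -0.0005 0 0 0 0;0 0 -0.001 0 0 0 0;0 0 -0.0015 0 0 0 0;0 0 -0.002 0 0 0 0'; python3 st.py
```

```text
time_s: 16.2
ee_pos: [0.5181, 0.0662, 0.0141]
eef_rot: [-0.484, -0.515, -0.484, 0.515]
ft_force: [-0.6, -2.8, -4.2]
finger_gap: 0.018
[0.5181 0.0662 0.0141] tool F [ 4.2 -0.4  2.8] tq [-0.83 -0.13 -0.06] off line mm -0.4 yaw 86.46
t 16.2 tilt x [-6.e-04 -2.e-04 -1.e+00] fix rotvec deg [0.04 0.02 0.03]
```

```bash
python3 -m creep '0 0 -0.0005 0 0 0 0;0 0 -0.001 0 0 0 0;0 0 -0.0015 0 0 0 0;0 0 -0.002 0 0 0 0'; python3 st.py; python3 -m creep '0 0 -0.0005 0 0 0 0;0 0 -0.001 0 0 0 0;0 0 -0.0015 0 0 0 0'; python3 st.py; python3 - <<'E'
from station import cams
import cv2,pickle
p=cams.read_camera('wrist');cv2.imwrite('pics/w4.png',p['frame'][:,:,::-1])
E
```

```text
time_s: 16.53
ee_pos: [0.5182, 0.0684, 0.0141]
eef_rot: [-0.484, -0.515, -0.484, 0.515]
ft_force: [-0.9, -3.0, -3.7]
finger_gap: 0.0177
[0.5182 0.0684 0.0141] tool F [ 3.7 -0.7  3. ] tq [-0.75 -0.05 -0.09] off line mm -0.4 yaw 86.45
t 16.5333 tilt x [-7.e-04  0.e+00 -1.e+00] fix rotvec deg [0.03 0.   0.04]
time_s: 16.78
ee_pos: [0.5185, 0.0703, 0.0142]
eef_rot: [-0.484, -0.515, -0.484, 0.515]
ft_force: [0.4, -0.3, -3.0]
finger_gap: 0.0177
[0.5185 0.0703 0.0142] tool F [3.  0.4 0.3] tq [-0.57  0.06 -0.07] off line mm -0.3 yaw 86.45
t 16.7833 tilt x [-4.e-04  4.e-04 -1.e+00] fix rotvec deg [ 0.03 -0.02  0.03]
```

View pics/w4.png

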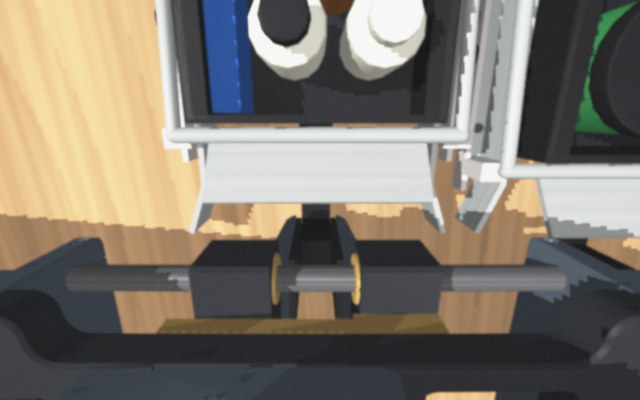

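```bash
python3 -m creep '0 0 -0.0005 0 0 0 0;0 0 -0.001 0 0 0 0;0 0 -0.0015 0 0 0 0;0 0 -0.002 0 0 0 0'; python3 st.py; python3 -m creep '0 0 -0.0004 0 0 0 0;0 0 -0.0008 0 0 0 0;0 0 -0.0012 0 0 0 0'; python3 st.py
```

```text
time_s: 17.17
ee_pos: [0.5187, 0.0724, 0.0143]
eef_rot: [0.484, 0.515, 0.484, -0.515]
ft_force: [-0.4, -0.8, -3.3]
finger_gap: 0.0181
[0.5187 0.0724 0.0143] tool F [ 3.3 -0.3  0.9] tq [-0.55  0.01 -0.06] off line mm -0.2 yaw 86.46
t 17.1667 tilt x [-2.e-04  4.e-04 -1.e+00] fix rotvec deg [ 0.04 -0.02  0.01]
time_s: 17.42
ee_pos: [0.5188, 0.0734, 0.0143]
eef_rot: [-0.484, -0.515, -0.484, 0.515]
ft_force: [-0.3, -3.8, -2.2]
finger_gap: 0.0177
[0.5188 0.0734 0.0143] tool F [ 2.2 -0.   3.8] tq [-0.89 -0.02 -0.01] off line mm -0.2 yaw 86.47
t 17.4167 tilt x [-2.e-04  1.e-04 -1.e+00] fix rotvec deg [ 0.06 -0.    0.01]
```

```bash
python3 -m creep '0 0 -0.0004 0 0 0 0;0 0 -0.0008 0 0 0 0;0 0 -0.0012 0 0 0 0'; python3 st.py
```

```text
time_s: 17.67
ee_pos: [0.5189, 0.0735, 0.0144]
eef_rot: [-0.485, -0.514, -0.484, 0.515]
ft_force: [-0.2, -9.0, -2.3]
finger_gap: 0.0178
[0.5189 0.0735 0.0144] tool F [2.4 0.3 9. ] tq [-1.56  0.01 -0.13] off line mm -0.1 yaw 86.52
t 17.6667 tilt x [-2.0e-04 -1.9e-03 -1.0e+00] fix rotvec deg [0.1  0.11 0.  ]
```

```bash
python3 -m creep '0 0 0 0 0 0 0;0 0 0 0 0 0 0'; python3 st.py; python3 -m creep '0 0 0.0006 0 0 0 0;0 0 0.0012 0 0 0 0;0 0 0.0018 0 0 0 0;0 0 0.0024 0 0 0 0;0 0 0.003 0 0 0 0'; python3 st.py
```

```text
time_s: 17.83
ee_pos: [0.519, 0.0734, 0.0145]
eef_rot: [-0.485, -0.515, -0.484, 0.515]
ft_force: [0.1, -2.2, -2.7]
finger_gap: 0.0178
[0.519  0.0734 0.0145] tool F [2.7 0.2 2.2] tq [-0.63 -0.05 -0.05] off line mm -0.0 yaw 86.5
t 17.8333 tilt x [-0.     -0.0017 -1.    ] fix rotvec deg [ 0.09  0.1  -0.01]
time_s: 18.25
ee_pos: [0.5189, 0.0706, 0.0145]
eef_rot: [-0.485, -0.515, -0.484, 0.515]
ft_force: [0.3, 1.3, -2.8]
finger_gap: 0.0179
[0.5189 0.0706 0.0145] tool F [ 2.8  0.2 -1.3] tq [-0.13  0.04 -0.01] off line mm 0.1 yaw 86.5
t 18.25 tilt x [ 1.0e-04 -1.4e-03 -1.0e+00] fix rotvec deg [ 0.08  0.08 -0.01]
```

```bash
python3 -m creep '0 0 0.0005 0 0 0 0;0 0 0.001 0 0 0 0;0 0 0.0015 0 0 0 0'; python3 st.py
```

```text
time_s: 18.5
ee_pos: [0.5187, 0.0691, 0.0145]
eef_rot: [-0.485, -0.515, -0.484, 0.515]
ft_force: [-0.8, 1.0, -2.8]
finger_gap: 0.018
[0.5187 0.0691 0.0145] tool F [ 2.8 -0.9 -1. ] tq [-0.2   0.    0.07] off line mm 0.1 yaw 86.5
t 18.5 tilt x [ 1.0e-04 -1.3e-03 -1.0e+00] fix rotvec deg [ 0.08  0.08 -0.01]
```

```bash
python3 -m creep '0 0 0.0004 0 0 0 0;0 0 0.0008 0 0 0 0;0 0 0.0012 0 0 0 0'; python3 st.py
```

```text
time_s: 18.75
ee_pos: [0.5187, 0.0683, 0.0145]
eef_rot: [-0.485, -0.515, -0.484, 0.515]
ft_force: [-0.3, 5.2, -3.6]
finger_gap: 0.0178
[0.5187 0.0683 0.0145] tool F [ 3.6 -0.6 -5.2] tq [0.35 0.   0.05] off line mm 0.0 yaw 86.47
t 18.75 tilt x [ 2.e-04 -5.e-04 -1.e+00] fix rotvec deg [ 0.06  0.03 -0.01]
```

```bash
python3 -m creep '0 0 0.0003 0 0 0 0;0 0 0.0006 0 0 0 0;0 0 0.0006 0 0 0 0;0 0 0.0006 0 0 0 0'; python3 st.py; python3 - <<'E'
from station import cams
import cv2,pickle
p=cams.read_camera('wrist');cv2.imwrite('pics/w5.png',p['frame'][:,:,::-1])
E
```

```text
time_s: 19.08
ee_pos: [0.5187, 0.0683, 0.0145]
eef_rot: [0.484, 0.515, 0.484, -0.515]
ft_force: [0.2, 5.1, -3.0]
finger_gap: 0.018
[0.5187 0.0683 0.0145] tool F [ 3.  -0.1 -5.1] tq [0.4  0.   0.03] off line mm 0.0 yaw 86.46
t 19.0833 tilt x [ 2.e-04  4.e-04 -1.e+00] fix rotvec deg [ 0.04 -0.02 -0.01]
```

View pics/w5.png

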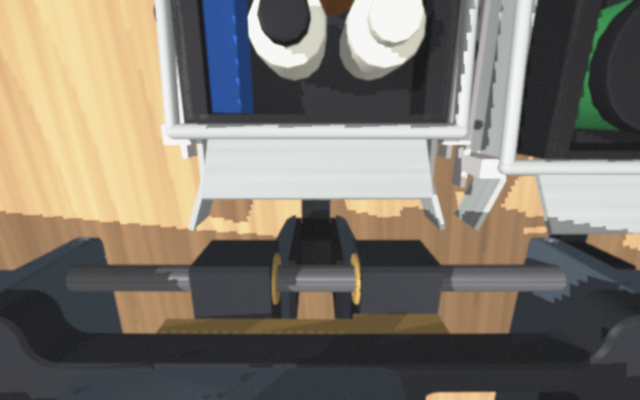

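```bash
python3 -m creep '0.0002 0 -0.0005 0 0 0 0;0.0004 0 -0.001 0 0 0 0;0.0005 0 -0.001 0 0 0 0'; python3 st.py; python3 -m creep '0 0 0 0 0 0 0.1;0 0 0 0 0 0 0.22;0 0 0 0 0 0 0.3;0 0 0 0 0 0 0.4;0 0 0 0 0 0 0.45;0 0 0 0 0 0 0.45;0 0 0 0 0 0 0.45';python3 st.py
```

```text
time_s: 19.38
ee_pos: [0.5187, 0.0688, 0.0142]
eef_rot: [0.485, 0.515, 0.484, -0.515]
ft_force: [0.1, -2.0, -1.5]
finger_gap: 0.018
[0.5187 0.0688 0.0142] tool F [1.5 0.3 1.9] tq [-0.28  0.09  0.03] off line mm 0.1 yaw 86.47
t 19.3833 tilt x [ 3.e-04 -3.e-04 -1.e+00] fix rotvec deg [ 0.06  0.02 -0.02]
time_s: 19.97
ee_pos: [0.5188, 0.0688, 0.0142]
eef_rot: [0.485, 0.515, 0.484, -0.515]
ft_force: [-0.6, 0.3, -0.2]
finger_gap: 0.0415
[0.5188 0.0688 0.0142] tool F [ 0.2 -0.6 -0.3] tq [-0.13  0.04 -0.02] off line mm 0.1 yaw 86.47
t 19.9667 tilt x [ 4.e-04 -3.e-04 -1.e+00] fix rotvec deg [ 0.06  0.02 -0.03]
```

```bash
python3 -m creep '-0.01 0 0 0 0 0 0.45;-0.025 0 0 0 0 0 0.45;-0.05 0 0 0 0 0 0.45;-0.075 0 0 0 0 0 0.45;-0.1 0 0 0 0 0 0.45;-0.13 0 0 0 0 0 0.45;-0.16 0 0 0 0 0 0.45;-0.19 -0.02 0.03 0 0 0 0.45;-0.2 -0.04 0.06 0 0 0 0.45;-0.2 -0.06 0.09 0 0 0 0.45;-0.2 -0.08 0.12 0 0 0 0.45;-0.2 -0.10 0.15 0 0 0 0.45;-0.2 -0.10 0.19 0 0 0 0.45;-0.2 -0.10 0.22 0 0 0 0.45;-0.2 -0.10 0.22 0 0 0 0.45;-0.2 -0.10 0.22 0 0 0 0.45';python3 st.py; python3 - <<'E'
from station import cams
import cv2,pickle
p=cams.read_camera('top');pickle.dump(p,open('top5.pkl','wb'))
cv2.imwrite('pics/t5.png',cv2.resize(p['frame'][110:280,165:375,::-1],None,fx=3.5,fy=3.5,interpolation=cv2.INTER_CUBIC))
p=cams.read_camera('scene');cv2.imwrite('pics/s5.png',cv2.resize(p['frame'][170:330,240:465,::-1],None,fx=3.5,fy=3.5,interpolation=cv2.INTER_CUBIC))
E
```

```text
time_s: 21.3
ee_pos: [0.405, -0.1456, 0.2149]
eef_rot: [0.484, 0.516, 0.483, -0.516]
ft_force: [1.0, 0.3, 0.4]
finger_gap: 0.0408
[ 0.405  -0.1456  0.2149] tool F [-0.4  1.  -0.4] tq [-0.06  0.07  0.07] off line mm -100.0 yaw 86.27
t 21.3 tilt x [ 1.2e-03 -2.0e-04 -1.0e+00] fix rotvec deg [-0.14  0.01 -0.07]
```

View pics/t5.png

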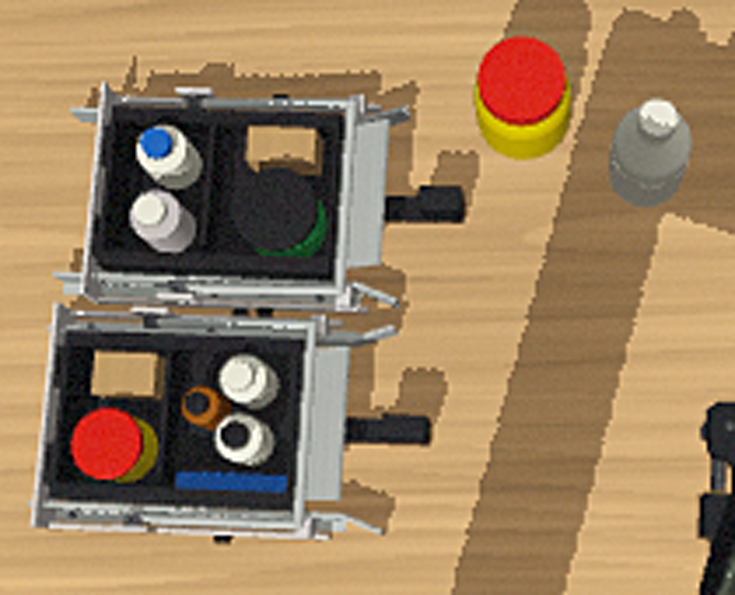

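View pics/s5.png

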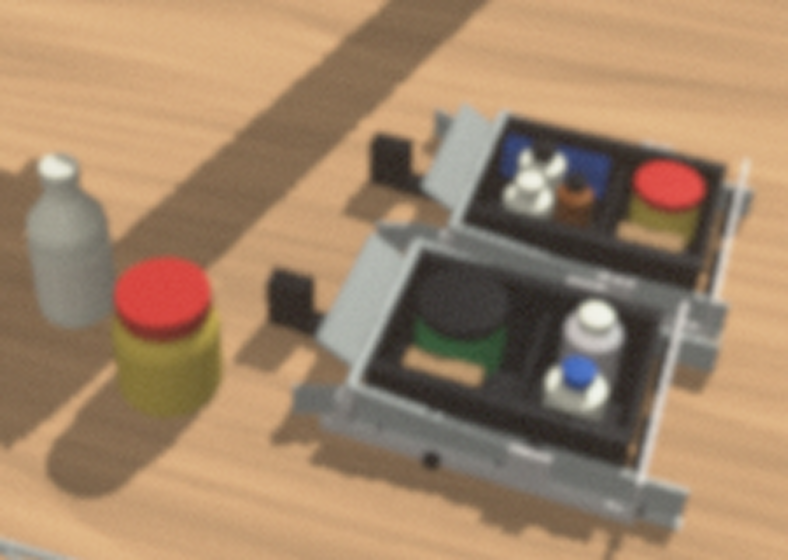

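The top view shows the loose tray fully in its lane and the rod behind its rear wall, near (305,430). In the scene view, the bar and lip at (465,150) are at the same pixels as at the start, so the bar is shut. The full tray, bottle and jar have not moved.

```bash
python3 -c "
from station import workorder;print(workorder.close_job())"
```

```text
the job is handed in; nothing more can be done
None
```

The loose tray is in the empty lane with the drop bar shut behind it, and the job is handed in at about 21 s of the 64 s allowed.

- **Sliding in:** I gripped the tab across its 18 mm and slid the tray in nose first. The nose lifted the bar at about 8 N, and the drag after that was 4–5 N. The tool's tilt stayed within about 0.4°.
- **Press home:** The force dropped to nearly zero as the bar fell. The tray then met the end stop at TCP y ≈ 0.0735, and I pressed to about 9 N.
- **Tug back:** The tray moved about 5 mm, then the bar stopped it. It held at about 5 N without moving further. I then eased off, opened the fingers and backed away clear.

My last top and scene pictures show the bar at its original shut position. The full tray, bottle and jar look unmoved by eye, and nothing touches the robot.

Two readings were slightly off. While gripped, the tab carried a steady upward pull of about 2–4 N, because the grip sat a fraction of a millimetre high. There was also a 6 N push from below when the fingers first closed, which I eased by lifting about 0.5 mm. No check failed.

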